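# Stack the blanks in the jig and lock its stop one hole closer

### The arm

A 6-joint arm with a two-finger parallel gripper is mounted at the origin on the work surface. World frame = base frame: x ahead of the robot, y to its left, z up, the work surface at z = 0. Lengths are in m, angles in rad, forces in N, time in s.
With the tool pointing down it reaches from about 0.35 to 0.85 m from the base axis. Payload 8.1 kg.
Tool frame: the origin (TCP) lies at the very end of the fingers, on their centre line; the grasp point (between the pads) lies 19 mm behind it (robot.pinch_z is the distance from the TCP to the grasp point, in m); x points along the fingers, z is the direction in which the jaws open and shut, and the axes are right-handed (so a half turn about x gives the same grasp; the last joint's range is limited). The gripper opens to 93 mm and grips with 3 to 60 N. Pads are 15 mm wide; open, the fingers measure 128 mm over their backs; the gripper's body (75 mm by 188 mm) begins 65 mm behind the grasp point.
Start: joints at [1.121, 0.13, 1.488, -0, 1.523, -0.085], TCP at [0.214, 0.561, 0.219] pointing down, gripper open.
Joint ranges: [-2.96, 2.96], [-0.89, 2.26], [0.02, 2.5], [-1.34, 4.48], [0, 2.73], [-2.66, 2.66]. Speed limits (rad/s): [2.39, 2.39, 2.79, 3.14, 3.14, 3.14].

### API

Orientations are given as a rotation vector (axis times angle).
In Python, from plant import robot, optics, ticket gives the robot as it stands.
- The arm moves only by the tool jog_arm, never from a script. Its argument "targets" is a list of rows, each a list of 7 numbers: the shift along the tool's x, y, z in cm, then the turn, a rotation vector about the tool's x, y, z in degrees, then the closure, from 0 (fully open) to 1 (shut). In form: [[dx, dy, dz, ax, ay, az, grip], ...]. A call has 1 to 5 rows; each row is the pose to reach, as a shift and turn from the pose measured when the call began, along the tool's axes at that moment; what a row does not reach only later rows make up. A row lasts 1/8 s, in which the tool goes at most 62.5 mm and 10.7 degrees, less where a joint would pass 70% of its speed; a pose out of reach is approached as far as the arm can. A call with a gripper value outside its range is refused whole. The fingers move at their own pace and stop on an object; "squeeze" is the grip in N (left out, the last holds). Time passes only in rows, so rows that repeat a pose let the fingers close. It gives the time, the measured TCP pose, the force and the opening at its end, in the units of the state.
- robot.read_state(): the state, without advancing time (a new reading comes with each control period).
- optics.read_camera(name): name is "scene" or "top" or "wrist"; returns a dict with "frame" (420x560x3 uint8, red, green, blue), "vertical_fov" (degrees; the focal length in pixels is half the picture's height over the tangent of half this angle, whatever the lens; pixels are square), "cx", "cy" (the principal point, pixels), "R" (3x3) and "t" (3): a world point X has camera coordinates R X + t. Camera axes: x right, y down, z forward; pixel columns grow to the right and rows downward; lengths in m; the calibration is good to about 2 mm. The wrist camera is an equidistant fisheye: a pixel r from the principal point sees the ray r / f radians off the axis. A picture is of the moment at which its call begins. There is no depth.
- ticket.close_job(): hands the job in, once; it reports no verdict.
The state is a dict: "t": time; "q": joint angles; "dq": joint speeds; "joint_torque": joint torques, N m; "tool_pos": TCP position; "orientation": TCP orientation; "force": force on the tool from outside, world axes, zero at the start; "wrist_torque": the same for the moment, N m; "opening": finger opening in m.
Only numpy, scipy, OpenCV 4.12 (cv2) and the standard library are available. Lean on these libraries where they do the work, as an engineer would, in place of code of your own. Each camera call takes 0.05 s, during which the arm holds its last target.

### The job

Stack the two loose wooden blanks squarely on top of the blank that lies in the stacking jig, then pull up the jig's lock plunger by its knob, slide the stop to the next hole towards the pile and let the pin down fully into that hole. Finish while still holding the knob, with the pin home: do not let go of it. Leave the pile square and the other things on the bench where they are.

Things in the scene. Friction and masses are not known exactly. Their poses are not given: they have to be found in the camera images.
- jig: Stacking jig, fixed. Grey board 110 (x) x 275 (y) x 12 mm, from y = -65 to +210 mm; origin on the bench under the centre of the pile's place, z up. Steel fence 70 mm wide behind the pile, face at y = -50 mm, top 40 mm above the bench. Aluminium rail 32 mm wide, top at 40 mm, along y from +60 to +205 mm at x = 0, with 12 mm square holes at y = 87, 117, 147 and 177 mm.
- seat (a point): Point on top of the jig's board (12 mm above the bench) at the centre of the place of the pile; axes as the jig's.
- stop (a joint): Stop: grey saddle on the rail (top at 50 mm, 22 mm wide boss up to 62 mm above the bench) with a steel plate 70 mm wide facing the pile. In m: 0 at the start (hole at jig y = 117 mm), positive towards the pile (jig -y). Next hole to the pile (jig y = 87 mm): 0.030, its plate then 4 mm from a square pile; other holes -0.030, -0.060. Friction 1.5 N; the pin has 2 mm of play in a hole.
- plunger (a joint): Lock plunger, sliding straight up and down in the stop. In m: 0 with the pin home in a hole (11 mm deep), positive when pulled up, at most 0.020; above 0.012 the pin is clear of the rail and the stop slides. A spring pushes it down with 5 N at 0, 10 N at 0.020; between holes the pin rests on the rail at 0.011 and drops into a hole it meets.
- pull_knob: Black round knob of the plunger, upright cylinder 28 mm across, 24 mm tall, 4 mm above the stop's boss when the pin is home. Origin at its centre, on the pin's axis, 78 mm above the bench when the pin is home (at the start jig x = 0, y = 117 mm). It moves with plunger and stop, and both are worked by it.
- blank_base: Dark wooden blank 56 mm (x) by 90 mm (y) by 12 mm thick, already lying in the jig between fence and stop, its length along the jig's y. Origin at the centre of its underside, z up. Loose.
- blank_a: Loose wooden blank of the same size, 56 (x) by 90 (y) by 12 mm (z), lying flat on the bench; origin at the centre of its underside. About 45 g.
- blank_b: Another such loose wooden blank, 56 (x) by 90 (y) by 12 mm (z), lying flat on the bench; origin at the centre of its underside. About 45 g.
- punch_block: Bystander, to be left alone: brown block 46 x 62 x 34 mm standing full of upright steel punches (62 mm tall in all). Origin at its underside.
- sanding_block: Bystander, to be left alone: grey sanding block 50 x 80 x 32 mm. Origin at its underside.
- tin: Bystander, to be left alone: low round brass-coloured tin, 68 mm across, 36 mm tall. Origin at its underside.
- screwdriver: Bystander, to be left alone: screwdriver with a wooden handle, 200 mm long, lying (its x axis along it). Origin at its underside.
- brush: Bystander, to be left alone: brush with wooden handle, 200 mm long, lying (its x axis along it). Origin at its underside.
- wrench: Bystander, to be left alone: flat steel wrench, 180 mm long, lying (its x axis along it). Origin at its underside.
- glue: Bystander, to be left alone: small upright white glue bottle, 32 mm across, 95 mm tall. Origin at its underside.

How it is judged:
On the way, in this order (a step that is already met when the one before it is completed fails the run):
1. both loose blanks lie squarely on the base blank, released (((z of blank_a in the frame of blank_base between 0.009 and 0.015 m and z of blank_b in the frame of blank_base between 0.021 and 0.027 m) or (z of blank_b in the frame of blank_base between 0.009 and 0.015 m and z of blank_a in the frame of blank_base between 0.021 and 0.027 m)) and horizontal distance between each of blank_a, blank_b and blank_base below 0.007 m and angle between the y axis of each of blank_a, blank_b and the y axis of blank_base, either way round below 0.1 rad and angle between each of blank_a, blank_b's own z axis and vertical below 0.06 rad and linear speed of each of blank_a, blank_b below 0.03 m/s and distance between blank_base and seat below 0.008 m and angle between the y axis of blank_base and the y axis of jig, either way round below 0.1 rad and contact force between the fingers and blank_a below 0.1 N and contact force between the fingers and blank_b below 0.1 N and contact force between the fingers and blank_base below 0.1 N), for 0.2 s.
2. the plunger is pulled up by its knob while the stop is still at its first hole (value of joint plunger above 0.008 m and value of joint stop between -0.008 and 0.008 m and contact force between the fingers and pull_knob above 1 N), for 0.05 s.
At the end, for the whole second after the job is handed in: Both blanks flat on the base blank, any order, within 7 mm and 0.1 rad of it, untouched; base blank within 8 mm and 0.1 rad of its place; stop at the next hole towards the pile (0.030 m, +-4 mm), plunger below 3 mm, stop still, and the fingers hold the knob with over 3 N (all of step 1 and value of joint stop between 0.026 and 0.034 m and value of joint plunger below 0.003 m and velocity of joint stop below 0.01 m/s and contact force between the fingers and pull_knob above 3 N); the arm keeps its last pose, push and grip.
It fails at once if a bystander is moved by more than 30 mm (distance of any of punch_block, sanding_block, tin, screwdriver, brush, wrench, glue from where it was at the start of the episode above 0.03 m).
It also fails if it takes over 61 s, if anything falls off the work surface, if the arm or the gripper's body presses on something with over 40 N, if the wrist force passes 120 N, or if a joint passes its speed limit or range.

## Working session

There is one attempt and no reset: what is moved stays moved. The work goes in short steps, Python scripts to look and compute and a tool call to move; the robot and the scene stay as the last step left them, time stands still between calls to the robot, and variables do not carry over. Pictures are saved under pics/ and viewed, and the job is handed in when it is done.

Besides the shell and the picture viewer there is one more tool, called after "Emit:" by a JSON object that holds its "name" and its "arguments", one argument or row to a line. jog_arm: Moves the arm, as the interface text tells. Its arguments: {"type":"object","properties":{"targets":{"type":"array"},"squeeze":{"type":"number"}},"required":["targets"]}

```bash
mkdir -p pics; ls; python3 - <<'E'
from plant import robot, optics
import cv2
s=robot.read_state();print(s['t'],s['tool_pos'],s['orientation'],s['opening'],robot.pinch_z)
for n in ['scene','top','wrist']:
    c=optics.read_camera(n);cv2.imwrite(f'pics/{n}0.png',c['frame'][:,:,::-1]);print(n,c['vertical_fov'],c['cx'],c['cy'],c['R'],c['t'])
E
```

```text
pics
0.0 [0.21378727 0.56000733 0.21758441] [-0.93742045  1.36162163  0.93588052] 0.09280309508861041 0.0188
scene 47.530036153107986 272.0912267918274 210.72443705499145 [[ 0.78173627  0.62339644  0.01628735]
 [ 0.48815301 -0.59547116 -0.63806014]
 [-0.38806577  0.50674547 -0.76981425]] [-0.39688948 -0.23543463  1.43285057]
top 52.235116620844266 284.661062239133 204.5541307074101 [[ 0.02954858 -0.9991711   0.02800004]
 [-0.99211325 -0.03273056 -0.12099591]
 [ 0.12181207 -0.02420395 -0.99225802]] [-0.05077293  0.54537005  1.10811212]
wrist 65.70646984690485 281.65779301928586 207.3950818983835 [[ 0.35755285  0.93389119 -0.00178835]
 [ 0.89140933 -0.34071584  0.29883462]
 [ 0.2784697  -0.10844332 -0.95430324]] [-0.59928815 -0.03475111  0.39290527]
```

View pics/scene0.png

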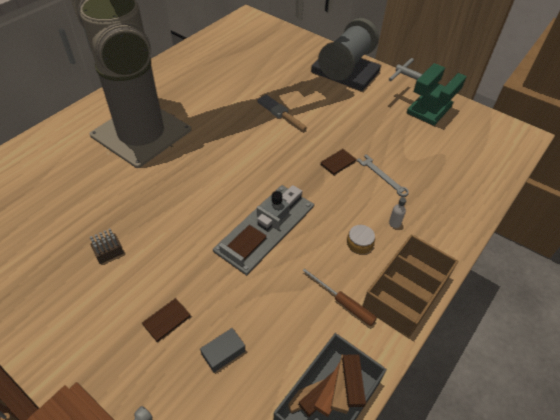

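View pics/top0.png

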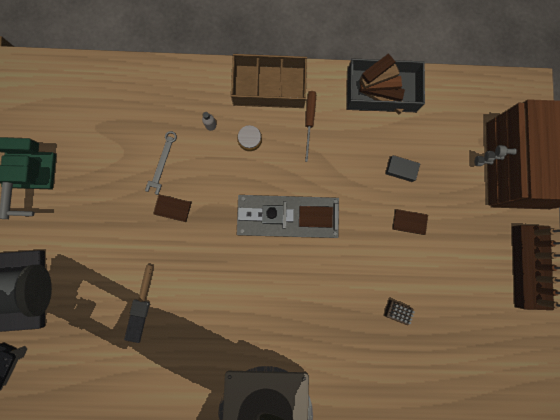

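View pics/wrist0.png

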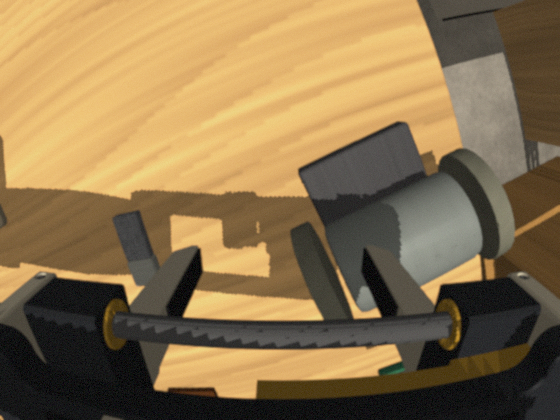

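The top view shows the jig with its base blank near (316,217), the loose blanks near (172,208) and (410,222), and the knob near (271,213).

```bash
cat > h.py <<'E'
import numpy as np, cv2
from plant import robot, optics
from scipy.spatial.transform import Rotation as Ro
def cam(n): return optics.read_camera(n)
def ray(c,uv,fish=False):
    uv=np.atleast_2d(uv).astype(float)
    f=210/np.tan(np.radians(c['vertical_fov'])/2)
    d=(uv-[c['cx'],c['cy']])/f
    if fish:
        r=np.linalg.norm(d,axis=1,keepdims=True)+1e-12
        v=np.hstack([d/r*np.sin(r),np.cos(r)])
    else: v=np.hstack([d,np.ones((len(d),1))])
    R=np.array(c['R']);t=np.array(c['t'])
    return -R.T@t, v@R
def onplane(c,uv,z,fish=False):
    o,d=ray(c,uv,fish); return o+d*((z-o[2])/d[:,2])[:,None]
def proj(c,X,fish=False):
    f=210/np.tan(np.radians(c['vertical_fov'])/2)
    p=np.atleast_2d(X)@np.array(c['R']).T+np.array(c['t'])
    if fish:
        r=np.linalg.norm(p[:,:2],axis=1,keepdims=True);th=np.arctan2(r[:,0],p[:,2])[:,None]
        return p[:,:2]/r*th*f+[c['cx'],c['cy']]
    return p[:,:2]/p[:,2:]*f+[c['cx'],c['cy']]
def woodmask(im):
    hsv=cv2.cvtColor(im,cv2.COLOR_RGB2HSV)
    return cv2.inRange(hsv,(0,90,20),(13,255,110)),hsv
def rects(c,mask,z,fish=False,amin=150):
    out=[]
    for k in cv2.findContours(mask,cv2.RETR_EXTERNAL,cv2.CHAIN_APPROX_NONE)[0]:
        if cv2.contourArea(k)<amin: continue
        P=onplane(c,k[:,0,:],z,fish)[:,:2]
        r=cv2.minAreaRect((P*1000).astype(np.float32))
        (cx,cy),(w,h),a=r
        if w>h: a+=0; L,W=w,h
        else: a+=90; L,W=h,w
        out.append((k[:,0].mean(0).round(0),(round(cx,1),round(cy,1)),(round(L,1),round(W,1)),round(a%180,1)))
    return out
E
python3 - <<'E'
from h import *
for n,z in (('top',.012),('scene',.012)):
    c=cam(n);im=c['frame'];m,hsv=woodmask(im)
    for p in ([(172,208),(410,222),(316,217)] if n=='top' else [(338,161),(166,320),(245,242)]): print(hsv[p[1],p[0]])
    cv2.imwrite(f'pics/m_{n}.png',m)
    for zz in (.012,.024):
        print(n,zz)
        for r in rects(c,m,zz): print(r)
E
```

```text
[ 12 143  59]
[ 11 145  60]
[ 12 150  61]
top 0.012
(array([534., 268.]), (402.1, -717.2), (226.3, 119.0), 179.8)
(array([410., 222.]), (513.8, -377.6), (89.8, 55.1), 81.8)
(array([316., 216.]), (520.7, -119.0), (90.0, 54.7), 91.5)
(array([172., 208.]), (530.7, 269.0), (90.3, 54.9), 77.8)
(array([523., 156.]), (719.6, -698.3), (317.7, 210.8), 178.4)
(array([310., 108.]), (822.6, -98.1), (102.7, 23.1), 177.3)
(array([382.,  88.]), (885.3, -299.8), (124.5, 71.0), 98.8)
(array([377.,  69.]), (949.2, -287.2), (104.5, 36.0), 131.2)
top 0.024
(array([534., 268.]), (402.1, -709.8), (223.9, 117.7), 179.8)
(array([410., 222.]), (512.6, -373.7), (88.9, 54.6), 81.8)
(array([316., 216.]), (519.6, -117.8), (89.1, 54.1), 91.5)
(array([172., 208.]), (529.5, 266.1), (89.4, 54.3), 77.8)
(array([523., 156.]), (716.4, -691.1), (314.4, 208.6), 178.4)
(array([310., 108.]), (818.3, -97.1), (101.6, 22.9), 177.3)
(array([382.,  88.]), (880.4, -296.7), (123.2, 70.3), 98.8)
(array([377.,  69.]), (943.5, -284.3), (103.4, 35.6), 131.2)
[ 12 149  70]
[ 11 155  69]
[ 13 159  69]
scene 0.012
(array([ 69., 407.]), 
[... 241 characters left out ...]
516.6, -378.4), (88.8, 59.2), 82.0)
(array([356., 308.]), (819.7, -96.9), (101.0, 29.4), 176.7)
(array([247., 241.]), (515.7, -108.8), (83.2, 58.2), 90.3)
(array([337., 162.]), (534.2, 265.0), (93.3, 58.6), 76.4)
scene 0.024
(array([ 69., 407.]), (514.1, -623.8), (82.9, 20.7), 178.9)
(array([319., 398.]), (880.1, -301.1), (103.5, 54.8), 78.8)
(array([ 15., 400.]), (417.4, -682.8), (147.7, 47.0), 0.7)
(array([354., 381.]), (903.5, -239.3), (103.2, 34.9), 129.4)
(array([166., 320.]), (522.4, -381.5), (87.7, 58.4), 82.0)
(array([356., 308.]), (821.7, -103.5), (99.7, 29.0), 176.7)
(array([247., 241.]), (521.6, -115.2), (82.2, 57.4), 90.3)
(array([337., 162.]), (539.9, 253.8), (92.1, 57.9), 76.4)
```

```bash
cat >> h.py <<'E'
def delta(pos,jaw=None):
    """tool-frame shift cm, rotvec deg to TCP pos, tool down, jaw axis along world angle jaw(deg, mod 180)"""
    s=robot.read_state(); R0=Ro.from_rotvec(s['orientation']).as_matrix()
    d=R0.T@(np.array(pos)-s['tool_pos'])*100
    out=[]
    cur=np.degrees(np.arctan2(R0[1,2],R0[0,2]))
    if jaw is None: jaw=cur
    j=cur+((jaw-cur+90)%180-90)
    for a in (j,):
        z=np.array([np.cos(np.radians(a)),np.sin(np.radians(a)),0]);x=np.array([0,0,-1.]);y=np.cross(z,x)
        Rt=np.c_[x,y,z]
        print('t',s['t'],'pos',s['tool_pos'].round(4) if hasattr(s['tool_pos'],'round') else s['tool_pos'],'jawnow',round(cur,2),'open',round(s['opening'],4),'q6',round(s['q'][5],2),'F',np.round(s['force'],1))
        print('shift',d.round(2),'rot',np.degrees(Ro.from_matrix(R0.T@Rt).as_rotvec()).round(2))
E
python3 - <<'E'
from h import *
delta((.531,.267,.12),77.8-90)
s=robot.read_state();print(Ro.from_rotvec(s['orientation']).as_matrix().round(3))
E
```

```text
t 0.25 pos [0.2139 0.5603 0.2181] jawnow 69.1 open 0.0931 q6 -0.09 F [-0.  -0.5 -0.6]
shift [  9.82 -40.09 -16.08] rot [ 8.13e+01 -5.00e-02  3.00e-02]
[[-0.    -0.934  0.357]
 [-0.001  0.357  0.934]
 [-1.     0.    -0.001]]
```

Emit:
{"name": "jog_arm", "arguments": {
  "targets": [
    [9.8, -40.1, -16.1, 81.3, 0, 0, 0],
    [9.8, -40.1, -16.1, 81.3, 0, 0, 0],
    [9.8, -40.1, -16.1, 81.3, 0, 0, 0],
    [9.8, -40.1, -16.1, 81.3, 0, 0, 0],
    [9.8, -40.1, -16.1, 81.3, 0, 0, 0]
  ]
}}

```text
t: 0.88
tool_pos: [0.4387, 0.3519, 0.149]
orientation: [-0.206, 1.561, 0.206]
force: [0.4, 0.5, -0.3]
opening: 0.0929
```

```bash
python3 -c "
from h import *
delta((.531,.267,.12),77.8-90)"
```

```text
t 0.875 pos [0.4387 0.3519 0.149 ] jawnow 15.04 open 0.0929 q6 0.32 F [ 0.4  0.5 -0.3]
shift [  2.9  -10.6    6.71] rot [2.724e+01 1.000e-02 2.000e-02]
```

Emit:
{"name": "jog_arm", "arguments": {
  "targets": [
    [2.9, -10.6, 6.7, 27.2, 0, 0, 0],
    [2.9, -10.6, 6.7, 27.2, 0, 0, 0],
    [2.9, -10.6, 6.7, 27.2, 0, 0, 0],
    [2.9, -10.6, 6.7, 27.2, 0, 0, 0]
  ]
}}

```text
t: 1.38
tool_pos: [0.5312, 0.266, 0.1195]
orientation: [0.167, 1.565, -0.168]
force: [0.3, 0.7, 0.1]
opening: 0.0933
```

```bash
python3 - <<'E'
from h import *
delta((.531,.267,.12),77.8-90)
c=cam('wrist');cv2.imwrite('pics/w1.png',c['frame'][:,:,::-1])
m,h=woodmask(c['frame'])
for r in rects(c,m,.012,True): print(r)
E
```

```text
t 1.375 pos [0.5312 0.266  0.1195] jawnow -12.22 open 0.0933 q6 0.59 F [0.3 0.7 0.1]
shift [-0.05  0.09 -0.04] rot [-0.02 -0.04  0.04]
(array([280., 197.]), (529.4, 271.7), (89.0, 55.5), 78.0)
```

View pics/w1.png

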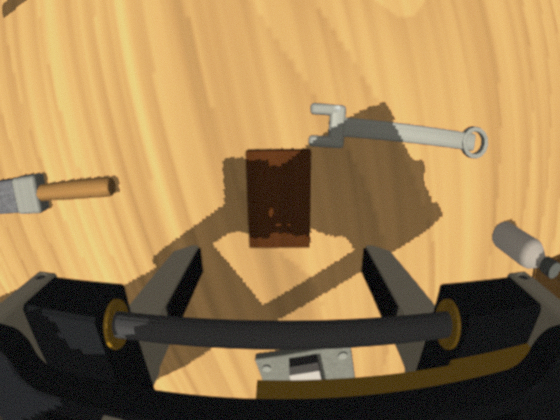

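The wrist view shows the blank whole at (280,197), clear of the wrench end at (325,140). I'm going down.

```bash
python3 - <<'E'
from h import *
delta((.5297,.271,.0035),-12)
E
```

```text
t 1.425 pos [0.5308 0.2668 0.1198] jawnow -12.06 open 0.0934 q6 0.59 F [-0.2 -0.3  0.3]
shift [11.63  0.39 -0.19] rot [-0.06 -0.02  0.02]
```

Emit:
{"name": "jog_arm", "arguments": {
  "targets": [
    [6, 0.4, -0.2, 0, 0, 0, 0],
    [10, 0.4, -0.2, 0, 0, 0, 0],
    [11.6, 0.4, -0.2, 0, 0, 0, 0],
    [11.6, 0.4, -0.2, 0, 0, 0, 0],
    [11.6, 0.4, -0.2, 0, 0, 0, 0.3]
  ],
  "squeeze": 15
}}

```text
t: 2.05
tool_pos: [0.531, 0.2721, 0.006]
orientation: [0.165, 1.562, -0.163]
force: [0.4, 0.1, 0.2]
opening: 0.0872
```

Emit:
{"name": "jog_arm", "arguments": {
  "targets": [
    [0, 0, 0, 0, 0, 0, 1],
    [0, 0, 0, 0, 0, 0, 1],
    [0, 0, 0, 0, 0, 0, 1],
    [0, 0, 0, 0, 0, 0, 1]
  ],
  "squeeze": 15
}}

```text
t: 2.55
tool_pos: [0.5312, 0.2721, 0.0064]
orientation: [0.165, 1.562, -0.163]
force: [-0.7, -0.5, 3.8]
opening: 0.0558
```

Emit:
{"name": "jog_arm", "arguments": {
  "targets": [
    [-2, 0, 0, 0, 0, 0, 1],
    [-5, 0, 0, 0, 0, 0, 1],
    [-10, 0, 0, 0, 0, 0, 1],
    [-14, 0, 0, 0, 0, 0, 1],
    [-14, 0, 0, 0, 0, 0, 1]
  ]
}}

```text
t: 3.18
tool_pos: [0.5338, 0.2732, 0.1527]
orientation: [0.169, 1.554, -0.16]
force: [1.1, 0.3, -0.2]
opening: 0.056
```

```bash
python3 - <<'E'
from h import *
delta((.522,-.06,.15),1.5)
c=cam('wrist');cv2.imwrite('pics/w2.png',c['frame'][:,:,::-1])
s=robot.read_state()
print(proj(c,s['tool_pos'],True), -np.array(c['R']).T@np.array(c['t']))
m,h=woodmask(c['frame'])
for r in rects(c,m,s['tool_pos'][2]+.006,True): print(r)
E
```

```text
t 3.175 pos [0.5338 0.2732 0.1527] jawnow -12.0 open 0.056 q6 0.6 F [ 1.1  0.3 -0.2]
shift [  0.11 -32.84   5.77] rot [-13.5    0.63  -0.32]
[[279.50991336 259.6345932 ]] [0.54931382 0.35451726 0.31986056]
(array([279., 246.]), (534.1, 274.8), (85.2, 57.7), 77.6)
```

View pics/w2.png

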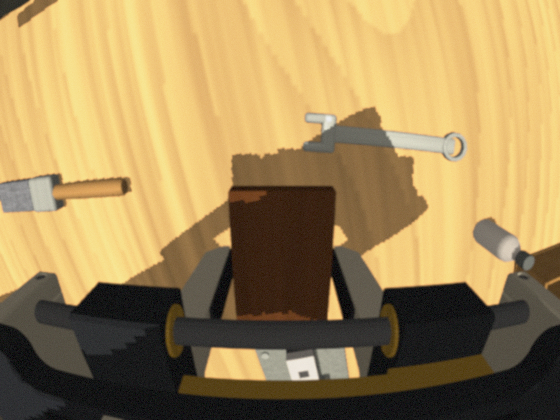

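The blank is held centred, with its far edge at row 187 and a square view. Next I'm going past the pile to look at the jig over the held blank.

```bash
python3 - <<'E'
from h import *
delta((.522,-.23,.18),1.5)
E
```

```text
t 3.225 pos [0.5324 0.2726 0.1498] jawnow -12.0 open 0.0557 q6 0.6 F [ 0.6  0.4 -0.2]
shift [ -3.18 -49.36   9.46] rot [-13.5    0.43  -0.22]
```

Emit:
{"name": "jog_arm", "arguments": {
  "targets": [
    [-3.2, -49.4, 9.5, -13.5, 0.4, -0.2, 1],
    [-3.2, -49.4, 9.5, -13.5, 0.4, -0.2, 1],
    [-3.2, -49.4, 9.5, -13.5, 0.4, -0.2, 1],
    [-3.2, -49.4, 9.5, -13.5, 0.4, -0.2, 1],
    [-3.2, -49.4, 9.5, -13.5, 0.4, -0.2, 1]
  ]
}}

```text
t: 3.85
tool_pos: [0.5243, -0.0387, 0.1662]
orientation: [-0.02, 1.572, 0.021]
force: [0.4, 0.2, 0.6]
opening: 0.0553
```

```bash
python3 - <<'E'
from h import *
delta((.522,-.23,.18),1.5)
E
```

```text
t 3.85 pos [ 0.5243 -0.0387  0.1662] jawnow 1.51 open 0.0553 q6 -0.2 F [0.4 0.2 0.6]
shift [ -1.4  -19.12  -0.74] rot [ 0.01 -0.09 -0.04]
```

Emit:
{"name": "jog_arm", "arguments": {
  "targets": [
    [-1.4, -19.1, -0.7, 0, 0, 0, 1],
    [-1.4, -19.1, -0.7, 0, 0, 0, 1],
    [-1.4, -19.1, -0.7, 0, 0, 0, 1],
    [-1.4, -19.1, -0.7, 0, 0, 0, 1],
    [-1.4, -19.1, -0.7, 0, 0, 0, 1]
  ]
}}

```text
t: 4.47
tool_pos: [0.5216, -0.2295, 0.1788]
orientation: [-0.018, 1.574, 0.021]
force: [-0.5, 0.2, -0.5]
opening: 0.0557
```

```bash
python3 - <<'E'
from h import *
delta((.522,-.118,.15),1.5)
c=cam('wrist');cv2.imwrite('pics/w3.png',c['frame'][:,:,::-1])
m,h=woodmask(c['frame'])
for r in rects(c,m,.024,True): print(r)
s=robot.read_state()
for r in rects(c,m,s['tool_pos'][2]+.006,True): print(r)
E
```

```text
t 4.475 pos [ 0.5216 -0.2295  0.1788] jawnow 1.44 open 0.0557 q6 -0.53 F [-0.5  0.2 -0.5]
shift [ 2.91 11.13  0.33] rot [-0.07 -0.19 -0.13]
(array([547., 243.]), (899.9, -296.0), (124.5, 29.4), 94.7)
(array([281., 258.]), (522.9, -313.2), (156.5, 115.8), 94.0)
(array([282., 189.]), (521.9, -225.6), (105.9, 6.3), 2.0)
(array([280.,  82.]), (517.4, -118.0), (75.6, 27.7), 150.2)
(array([547., 243.]), (709.8, -220.9), (62.2, 14.7), 94.7)
(array([281., 258.]), (521.5, -229.4), (78.2, 57.8), 94.0)
(array([282., 189.]), (521.0, -185.7), (52.9, 3.2), 2.0)
(array([280.,  82.]), (518.8, -132.0), (37.7, 13.8), 150.2)
```

View pics/w3.png

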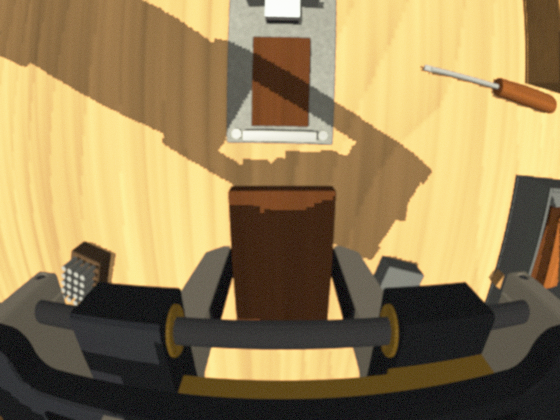

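The wrist view shows the whole base blank at columns 252–310 and rows 37–126, with a shadow crossing it. I'm re-masking by saturation.

```bash
python3 - <<'E'
from h import *
c=cam('wrist');im=c['frame']
hsv=cv2.cvtColor(im,cv2.COLOR_RGB2HSV)
for p in ((280,60),(300,115),(262,90),(290,90),(240,80),(320,70),(320,110)): print(p,hsv[p[1],p[0]])
m=cv2.inRange(hsv,(0,110,0),(18,255,160)); M=np.zeros_like(m);M[20:130,238:328]=255
m&=M
m=cv2.morphologyEx(m,cv2.MORPH_OPEN,np.ones((3,3)))
for r in rects(c,m,.024,True): print(r)
cv2.imwrite('pics/m3.png',m)
s=robot.read_state();print(s['tool_pos'])
# fence end corners & board: near edge row
E
```

```text
(280, 60) [ 13 187 127]
(300, 115) [ 12 178 123]
(262, 90) [ 13 186 129]
(290, 90) [ 13 171  64]
(240, 80) [30 30 94]
(320, 70) [ 27  27 190]
(320, 110) [ 27  23 100]
(array([280.,  82.]), (517.2, -117.2), (87.9, 54.8), 89.9)
[ 0.52213324 -0.22818419  0.1792134 ]
```

```bash
python3 - <<'E'
from h import *
c=cam('top')
im=cv2.imread('pics/top0.png')[:,:,::-1].copy()
hsv=cv2.cvtColor(im,cv2.COLOR_RGB2HSV)
m=cv2.inRange(hsv,(0,0,0),(179,80,255));M=np.zeros_like(m);M[185:247,228:350]=255;m&=M
m=cv2.morphologyEx(m,cv2.MORPH_CLOSE,np.ones((9,9)))
for r in rects(c,m,.012): print(r)
cv2.imwrite('pics/mj.png',m)
# fit long edges
for nm,fn in (('lo',np.min),('hi',np.max)):
    cols=range(245,332);rows=[fn(np.nonzero(m[:,u])[0])+(0 if nm=='lo' else 1)-.5 for u in cols]
    P=onplane(c,np.c_[cols,rows],.012)[:,:2]
    p=np.polyfit(P[:,1],P[:,0],1);r=P[:,0]-np.polyval(p,P[:,1]);k=abs(r)<.0025
    p=np.polyfit(P[k,1],P[k,0],1);print(nm,np.degrees(np.arctan(p[0])),np.polyval(p,-.118),k.sum())
# knob top centre
cv2.imwrite('pics/j.png',cv2.resize(im[180:250,220:350,::-1],None,fx=6,fy=6,interpolation=cv2.INTER_NEAREST)[:600,:800])
E
```

```text
(array([288., 216.]), (518.6, -43.3), (274.8, 110.2), 90.2)
lo -0.23200587008960064 0.5741258480507391 87
hi -0.2326642788626345 0.463778682057273 87
```

View pics/j.png

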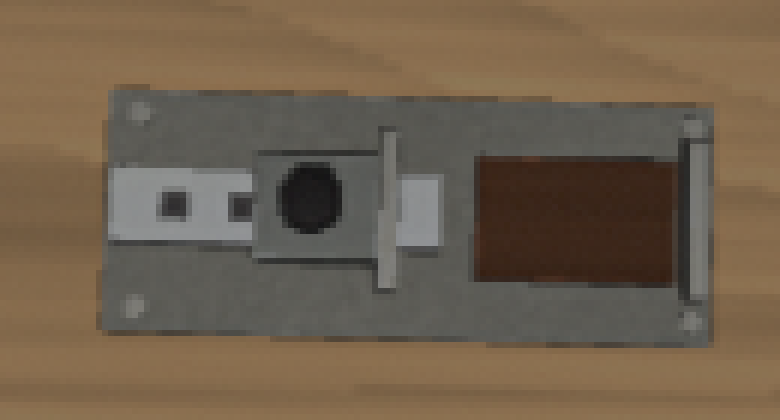

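The board fit gives 274.8 x 110.2 mm, matching the given size, with jig yaw about 0.2°. That puts the seat at about (0.519, -0.116), and the base lies within 2 mm of it. Now I'm placing the first blank.

```bash
python3 - <<'E'
from h import *
delta((.519,-.117,.08),0.8)
E
```

```text
t 4.625 pos [ 0.5223 -0.228   0.1794] jawnow 1.61 open 0.0561 q6 -0.53 F [-0.3  0.4  0.1]
shift [ 9.96 11.09  0.  ] rot [ 0.81 -0.14 -0.09]
```

Emit:
{"name": "jog_arm", "arguments": {
  "targets": [
    [0, 6, 0, 0.8, 0, 0, 1],
    [3, 11.1, 0, 0.8, 0, 0, 1],
    [8, 11.1, 0, 0.8, 0, 0, 1],
    [10, 11.1, 0, 0.8, 0, 0, 1],
    [10, 11.1, 0, 0.8, 0, 0, 1]
  ]
}}

```text
t: 5.25
tool_pos: [0.5172, -0.1147, 0.0776]
orientation: [-0.011, 1.577, 0.015]
force: [-0.2, 0.1, -0.2]
opening: 0.056
```

```bash
python3 - <<'E'
from h import *
delta((.519,-.117,.031),0.8)
E
```

```text
t 5.25 pos [ 0.5172 -0.1147  0.0776] jawnow 0.95 open 0.056 q6 -0.33 F [-0.2  0.1 -0.2]
shift [ 4.66 -0.25  0.2 ] rot [ 0.15 -0.37 -0.18]
```

Emit:
{"name": "jog_arm", "arguments": {
  "targets": [
    [2.5, -0.25, 0.2, 0, -0.3, 0, 1],
    [4, -0.25, 0.2, 0, -0.3, 0, 1],
    [4.6, -0.25, 0.2, 0, -0.3, 0, 1],
    [4.6, -0.25, 0.2, 0, -0.3, 0, 1],
    [4.6, -0.25, 0.2, 0, -0.3, 0, 1]
  ]
}}

```text
t: 5.88
tool_pos: [0.5196, -0.1173, 0.0325]
orientation: [-0.011, 1.571, 0.015]
force: [0.2, -1.0, -0.0]
opening: 0.0556
```

```bash
python3 - <<'E'
from h import *
delta((.519,-.117,.031),0.8)
E
```

```text
t 5.875 pos [ 0.5196 -0.1173  0.0325] jawnow 0.95 open 0.0556 q6 -0.34 F [ 0.2 -1.  -0. ]
shift [ 0.15  0.03 -0.06] rot [ 0.15 -0.   -0.16]
```

Emit:
{"name": "jog_arm", "arguments": {
  "targets": [
    [0.15, 0, 0, 0, 0, 0, 1],
    [0.25, 0, 0, 0, 0, 0, 1],
    [0.25, 0, 0, 0, 0, 0, 1]
  ]
}}

```text
t: 6.25
tool_pos: [0.52, -0.1174, 0.0304]
orientation: [-0.011, 1.57, 0.015]
force: [-0.4, 0.5, 1.6]
opening: 0.0556
```

Emit:
{"name": "jog_arm", "arguments": {
  "targets": [
    [0, 0, 0, 0, 0, 0, 0],
    [0, 0, 0, 0, 0, 0, 0],
    [0, 0, 0, 0, 0, 0, 0],
    [-6, 0, 0, 0, 0, 0, 0],
    [-12, 0, 0, 0, 0, 0, 0]
  ]
}}

```text
t: 6.88
tool_pos: [0.5189, -0.1174, 0.1508]
orientation: [-0.01, 1.572, 0.015]
force: [1.3, 0.1, 0.1]
opening: 0.0927
```

Emit:
{"name": "jog_arm", "arguments": {
  "targets": [
    [-4, -6, 0, 0, 0, 0, 0],
    [-4, -12, 0, 0, 0, 0, 0],
    [-4, -12, 0, 0, 0, 0, 0],
    [-4, -12, 0, 0, 0, 0, 0]
  ]
}}

```text
t: 7.38
tool_pos: [0.5206, -0.2375, 0.1898]
orientation: [-0.009, 1.573, 0.015]
force: [0.2, 0.9, 0.3]
opening: 0.0928
```

```bash
python3 - <<'E'
from h import *
delta((.5138,-.377,.15),81.8-90)
c=cam('wrist');im=c['frame'];cv2.imwrite('pics/w4.png',im[:,:,::-1])
hsv=cv2.cvtColor(im,cv2.COLOR_RGB2HSV)
m=cv2.inRange(hsv,(0,110,0),(18,255,160)); M=np.zeros_like(m);M[20:180,230:340]=255
m&=M
m=cv2.morphologyEx(m,cv2.MORPH_OPEN,np.ones((3,3)))
for r in rects(c,m,.036,True): print(r)
E
```

```text
t 7.375 pos [ 0.5206 -0.2375  0.1898] jawnow 0.87 open 0.0928 q6 -0.53 F [0.2 0.9 0.3]
shift [  3.93 -13.95  -0.88] rot [ 9.07 -0.16 -0.23]
(array([282., 169.]), (522.7, -210.7), (110.8, 25.6), 1.4)
(array([283.,  76.]), (519.4, -119.9), (88.4, 57.1), 90.7)
```

View pics/w4.png

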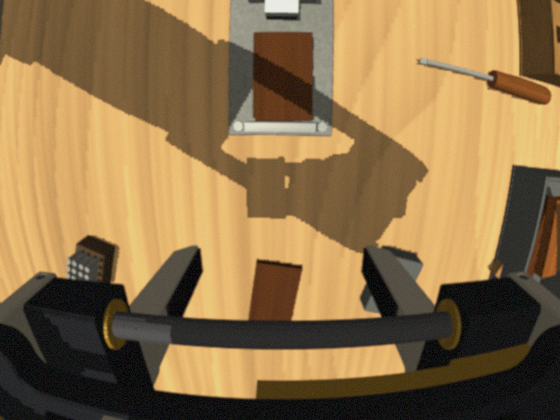

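The wrist view shows the first blank on the pile at (283,76), square at 90.7° and within about 3 mm. I'm going on to the second blank.

Emit:
{"name": "jog_arm", "arguments": {
  "targets": [
    [3.9, -14, -0.9, 9.1, 0, 0, 0],
    [3.9, -14, -0.9, 9.1, 0, 0, 0],
    [3.9, -14, -0.9, 9.1, 0, 0, 0],
    [3.9, -14, -0.9, 9.1, 0, 0, 0]
  ]
}}

```text
t: 7.92
tool_pos: [0.5135, -0.3758, 0.1489]
orientation: [0.117, 1.573, -0.108]
force: [-1.1, -0.3, -0.5]
opening: 0.0929
```

```bash
python3 - <<'E'
from h import *
c=cam('wrist');im=c['frame'];cv2.imwrite('pics/w5.png',im[:,:,::-1])
hsv=cv2.cvtColor(im,cv2.COLOR_RGB2HSV)
m=cv2.inRange(hsv,(0,90,0),(15,255,125)); M=np.zeros_like(m);M[130:320,210:350]=255
m&=M
for r in rects(c,m,.012,True): print(r)
cv2.imwrite('pics/m5.png',m)
E
```

```text
(array([281., 196.]), (512.8, -376.0), (89.0, 58.2), 81.9)
```

View pics/w5.png

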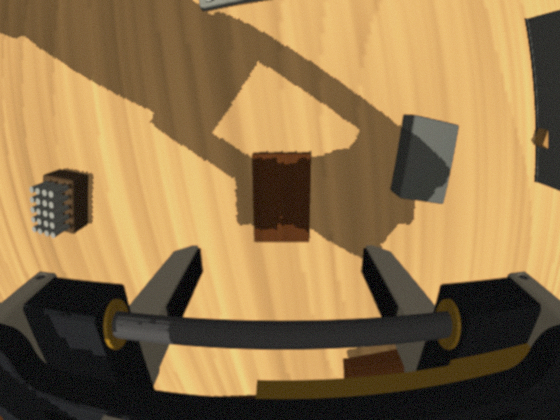

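The wrist view shows the second blank at (281,196). It reads (0.513, -0.376), against (0.514, -0.378) from the top camera.

```bash
python3 - <<'E'
from h import *
delta((.5135,-.3765,.004),81.9-90)
E
```

```text
t 7.975 pos [ 0.5141 -0.375   0.1497] jawnow -8.13 open 0.0932 q6 -0.57 F [ 0.7 -0.6 -0.8]
shift [14.57 -0.23  0.03] rot [-0.03 -0.24 -0.31]
```

Emit:
{"name": "jog_arm", "arguments": {
  "targets": [
    [6, -0.2, 0, 0, -0.2, -0.3, 0],
    [11, -0.2, 0, 0, -0.2, -0.3, 0],
    [14, -0.2, 0, 0, -0.2, -0.3, 0],
    [14.5, -0.2, 0, 0, -0.2, -0.3, 0],
    [14.5, -0.2, 0, 0, -0.2, -0.3, 0]
  ]
}}

```text
t: 8.6
tool_pos: [0.5146, -0.3754, 0.0063]
orientation: [0.11, 1.567, -0.111]
force: [0.9, 0.9, -0.4]
opening: 0.0928
```

Emit:
{"name": "jog_arm", "arguments": {
  "targets": [
    [0.1, 0, 0, 0, 0, 0, 1],
    [0.1, 0, 0, 0, 0, 0, 1],
    [0.1, 0, 0, 0, 0, 0, 1],
    [0.1, 0, 0, 0, 0, 0, 1],
    [0.1, 0, 0, 0, 0, 0, 1]
  ],
  "squeeze": 15
}}

```text
t: 9.22
tool_pos: [0.5145, -0.3756, 0.0055]
orientation: [0.11, 1.567, -0.111]
force: [-0.8, 0.2, 2.6]
opening: 0.0557
```

Emit:
{"name": "jog_arm", "arguments": {
  "targets": [
    [-2, 0, 0, 0, 0, 0, 1],
    [-6, 0, 0, 0, 0, 0, 1],
    [-11, 0, 0, 0, 0, 0, 1],
    [-11, 0, 0, 0, 0, 0, 1]
  ]
}}

```text
t: 9.72
tool_pos: [0.5176, -0.3783, 0.1232]
orientation: [0.105, 1.558, -0.116]
force: [0.4, 0.8, 0.3]
opening: 0.0557
```

```bash
python3 - <<'E'
from h import *
delta((.519,-.1165,.1),0.8)
E
```

```text
t 9.725 pos [ 0.5176 -0.3783  0.1232] jawnow -8.05 open 0.0557 q6 -0.57 F [0.4 0.8 0.3]
shift [ 2.11 25.95 -3.55] rot [-8.86  0.55  0.42]
```

Emit:
{"name": "jog_arm", "arguments": {
  "targets": [
    [2.1, 26, -3.6, -8.9, 0.5, 0.4, 1],
    [2.1, 26, -3.6, -8.9, 0.5, 0.4, 1],
    [2.1, 26, -3.6, -8.9, 0.5, 0.4, 1],
    [2.1, 26, -3.6, -8.9, 0.5, 0.4, 1],
    [2.1, 26, -3.6, -8.9, 0.5, 0.4, 1]
  ]
}}

```text
t: 10.35
tool_pos: [0.5179, -0.1122, 0.0996]
orientation: [-0.014, 1.571, 0.015]
force: [1.2, -0.9, -0.8]
opening: 0.0558
```

```bash
python3 - <<'E'
from h import *
delta((.519,-.1165,.0445),0.8)
c=cam('wrist');im=c['frame'];cv2.imwrite('pics/w6.png',im[:,:,::-1])
E
```

```text
t 10.35 pos [ 0.5179 -0.1122  0.0996] jawnow 1.07 open 0.0558 q6 -0.33 F [ 1.2 -0.9 -0.8]
shift [ 5.51 -0.43  0.11] rot [ 0.27 -0.02 -0.04]
```

View pics/w6.png

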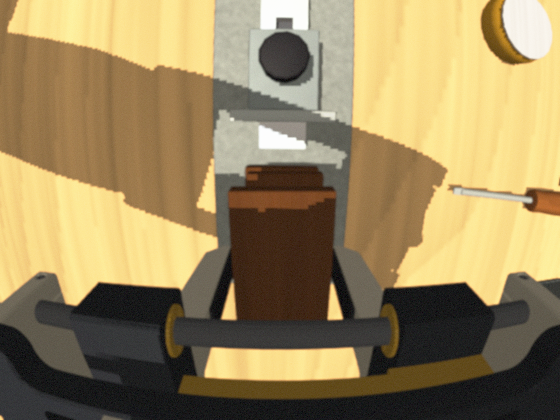

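The wrist view shows the held blank at columns 230–335 lined up over the pile at columns 246–323. The knob is at (284,55).

Emit:
{"name": "jog_arm", "arguments": {
  "targets": [
    [3, -0.4, 0.1, 0.2, 0, 0, 1],
    [5, -0.4, 0.1, 0.2, 0, 0, 1],
    [5.5, -0.4, 0.1, 0.2, 0, 0, 1],
    [5.5, -0.4, 0.1, 0.2, 0, 0, 1],
    [5.5, -0.4, 0.1, 0.2, 0, 0, 1]
  ]
}}

```text
t: 11.02
tool_pos: [0.5201, -0.1177, 0.046]
orientation: [-0.011, 1.569, 0.011]
force: [-0.3, 0.0, 0.8]
opening: 0.0557
```

```bash
python3 - <<'E'
from h import *
delta((.519,-.1165,.042),0.8)
E
```

```text
t 11.025 pos [ 0.5201 -0.1177  0.046 ] jawnow 0.8 open 0.0557 q6 -0.33 F [-0.3  0.   0.8]
shift [ 0.4   0.12 -0.11] rot [0.   0.1  0.02]
```

Emit:
{"name": "jog_arm", "arguments": {
  "targets": [
    [0.2, 0.1, -0.1, 0, 0, 0, 1],
    [0.3, 0.1, -0.1, 0, 0, 0, 1],
    [0.3, 0.1, -0.1, 0, 0, 0, 1]
  ]
}}

```text
t: 11.4
tool_pos: [0.5191, -0.1167, 0.043]
orientation: [-0.011, 1.569, 0.011]
force: [-0.2, 0.2, -0.1]
opening: 0.0556
```

Emit:
{"name": "jog_arm", "arguments": {
  "targets": [
    [0.08, 0, 0, 0, 0, 0, 1],
    [0.15, 0, 0, 0, 0, 0, 1],
    [0.15, 0, 0, 0, 0, 0, 1]
  ]
}}

```text
t: 11.78
tool_pos: [0.5191, -0.1166, 0.0415]
orientation: [-0.011, 1.569, 0.011]
force: [0.2, 0.1, -1.4]
opening: 0.0558
```

Emit:
{"name": "jog_arm", "arguments": {
  "targets": [
    [0.05, 0, 0, 0, 0, 0, 0],
    [0.05, 0, 0, 0, 0, 0, 0],
    [0.05, 0, 0, 0, 0, 0, 0],
    [-6, 0, 0, 0, 0, 0, 0],
    [-12, 0, 0, 0, 0, 0, 0]
  ]
}}

```text
t: 12.4
tool_pos: [0.518, -0.1164, 0.1621]
orientation: [-0.011, 1.571, 0.011]
force: [1.2, -1.3, -0.7]
opening: 0.0928
```

Emit:
{"name": "jog_arm", "arguments": {
  "targets": [
    [-3, -6, 0, 0, 0, 0, 0],
    [-3, -12, 0, 0, 0, 0, 0],
    [-3, -12, 0, 0, 0, 0, 0],
    [-3, -12, 0, 0, 0, 0, 0]
  ]
}}

```text
t: 12.9
tool_pos: [0.5194, -0.2363, 0.1916]
orientation: [-0.009, 1.572, 0.011]
force: [0.5, -0.2, 0.3]
opening: 0.0931
```

```bash
python3 - <<'E'
from h import *
c=cam('wrist');im=c['frame'];cv2.imwrite('pics/w7.png',cv2.resize(im[0:200,180:380,::-1],None,fx=3,fy=3))
hsv=cv2.cvtColor(im,cv2.COLOR_RGB2HSV)
m=cv2.inRange(hsv,(0,110,0),(18,255,160)); M=np.zeros_like(m);M[10:145,238:328]=255
m&=M
m=cv2.morphologyEx(m,cv2.MORPH_OPEN,np.ones((3,3)))
for r in rects(c,m,.048,True): print(r)
# knob
m=cv2.inRange(hsv,(0,0,0),(179,255,45));M[:]=0;M[0:60,240:330]=255;m&=M
for r in rects(c,m,.09,True,60): print('knob',r)
c=cam('scene');im=c['frame'];cv2.imwrite('pics/s7.png',cv2.resize(im[160:290,190:340,::-1],None,fx=4,fy=4))
s=robot.read_state();print(s['t'],s['tool_pos'])
E
```

```text
(array([283.,  75.]), (519.1, -119.5), (88.7, 54.8), 90.8)
13.0 [ 0.51958068 -0.23518449  0.19153866]
```

View pics/w7.png

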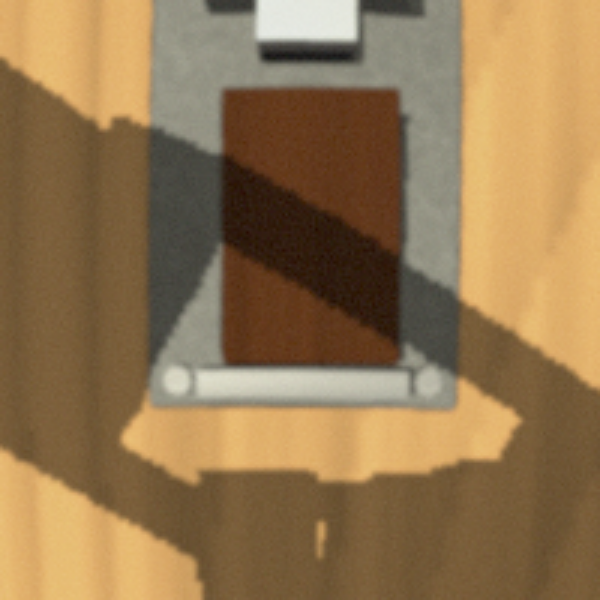

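View pics/s7.png

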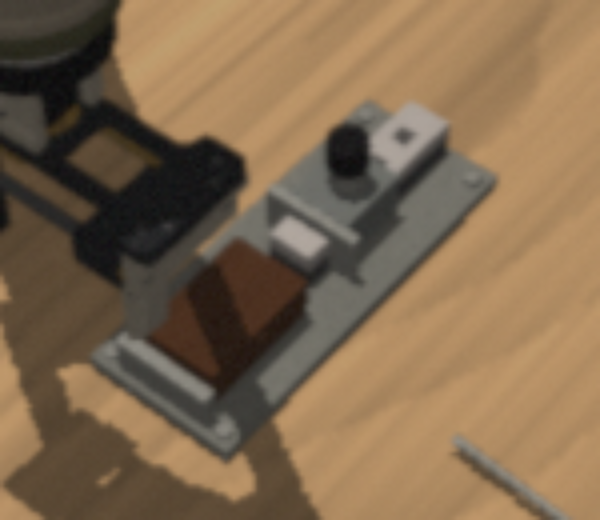

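The pile looks square. The top blank reads (519.1, -119.5), 88.7 x 54.8 mm, 90.8°, with flush sides in the scene view. Next I'm locating the knob from two stored views.

```bash
python3 - <<'E'
from h import *
c=cam('top');im=cv2.imread('pics/top0.png')
g=im.max(2);m=(g<38).astype(np.uint8)*255;M=np.zeros_like(m);M[203:224,262:282]=255;m&=M
for r in rects(c,m,.09,amin=30): print(r)
delta((.5184,.0012,.14),0.5)
E
```

```text
(array([271., 213.]), (517.2, 0.3), (25.4, 22.7), 1.9)
t 13.05 pos [ 0.5197 -0.235   0.1916] jawnow 0.89 open 0.0932 q6 -0.53 F [-0.6  0.4  0.2]
shift [ 5.19 23.62  0.25] rot [ 0.39 -0.05 -0.06]
```

Emit:
{"name": "jog_arm", "arguments": {
  "targets": [
    [5.2, 23.6, 0.2, 0.4, 0, 0, 0],
    [5.2, 23.6, 0.2, 0.4, 0, 0, 0],
    [5.2, 23.6, 0.2, 0.4, 0, 0, 0],
    [5.2, 23.6, 0.2, 0.4, 0, 0, 0],
    [5.2, 23.6, 0.2, 0.4, 0, 0, 0]
  ]
}}

```text
t: 13.68
tool_pos: [0.5165, 0.0057, 0.1386]
orientation: [-0.01, 1.574, 0.014]
force: [0.5, -0.3, 0.2]
opening: 0.0929
```

```bash
python3 - <<'E'
from h import *
delta((.518,.0008,.068),0.5)
c=cam('wrist');im=c['frame'];cv2.imwrite('pics/w8.png',im[:,:,::-1])
m=(im.max(2)<45).astype(np.uint8)*255;M=np.zeros_like(m);M[170:300,210:350]=255;m&=M
for r in rects(c,m,.09,True,100): print('knob',r)
E
```

```text
t 13.675 pos [0.5165 0.0057 0.1386] jawnow 0.87 open 0.0929 q6 -0.11 F [ 0.5 -0.3  0.2]
shift [ 7.06 -0.51  0.17] rot [ 0.37 -0.18 -0.13]
knob (array([284., 287.]), (518.5, -42.1), (42.6, 9.0), 179.4)
knob (array([283., 230.]), (516.9, 5.6), (31.3, 26.5), 90.9)
```

View pics/w8.png

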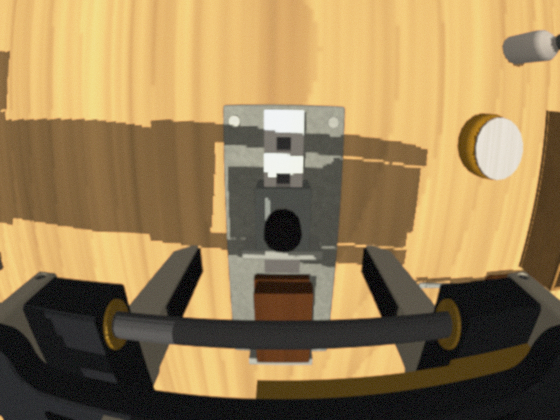

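The wrist view shows the knob at (283,230), between the open jaws and clear of them. I'm going down on it.

Emit:
{"name": "jog_arm", "arguments": {
  "targets": [
    [3, -0.4, 0.15, -0.2, 0, 0, 0],
    [5.5, -0.4, 0.15, -0.2, 0, 0, 0],
    [6.9, -0.4, 0.15, -0.2, 0, 0, 0],
    [6.9, -0.4, 0.15, -0.2, 0, 0, 0],
    [6.9, -0.4, 0.15, -0.2, 0, 0, 0]
  ]
}}

```text
t: 14.35
tool_pos: [0.5194, -0.0006, 0.0715]
orientation: [-0.013, 1.571, 0.014]
force: [0.3, -0.3, 0.3]
opening: 0.0928
```

```bash
python3 - <<'E'
from h import *
delta((.518,.002,.068),0.5)
c=cam('wrist');im=c['frame'];cv2.imwrite('pics/w9.png',im[:,:,::-1])
E
```

```text
t 14.35 pos [ 0.5194 -0.0006  0.0715] jawnow 0.97 open 0.0928 q6 -0.12 F [ 0.3 -0.3  0.3]
shift [ 0.35  0.27 -0.13] rot [ 0.47 -0.02 -0.05]
```

View pics/w9.png

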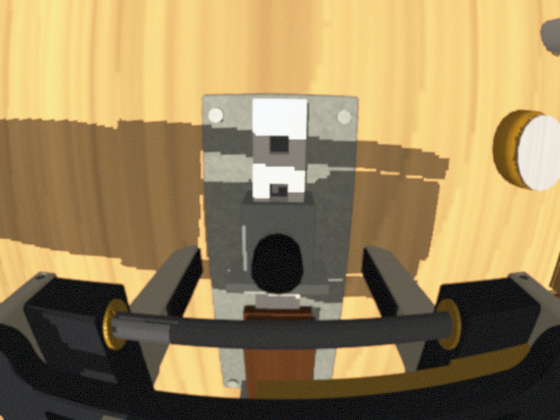

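Emit:
{"name": "jog_arm", "arguments": {
  "targets": [
    [0.35, 0.25, -0.2, 0.4, 0, 0, 0],
    [0.35, 0.25, -0.2, 0.4, 0, 0, 0],
    [0.35, 0.25, -0.2, 0.4, 0, 0, 0.5],
    [0.35, 0.25, -0.2, 0.4, 0, 0, 0.6],
    [0.35, 0.25, -0.2, 0.4, 0, 0, 0.6]
  ],
  "squeeze": 25
}}

```text
t: 15.02
tool_pos: [0.5176, 0.0019, 0.0682]
orientation: [-0.007, 1.571, 0.009]
force: [-0.4, -0.2, 0.8]
opening: 0.0676
```

Emit:
{"name": "jog_arm", "arguments": {
  "targets": [
    [0, 0, 0, 0, 0, 0, 1],
    [0, 0, 0, 0, 0, 0, 1],
    [0, 0, 0, 0, 0, 0, 1],
    [0, 0, 0, 0, 0, 0, 1]
  ],
  "squeeze": 25
}}

```text
t: 15.52
tool_pos: [0.5173, 0.0019, 0.0682]
orientation: [-0.007, 1.571, 0.009]
force: [-10.8, -0.3, 5.5]
opening: 0.0276
```

```bash
python3 - <<'E'
from h import *
delta((.518,.002,.068),0.5)
E
```

```text
t 15.525 pos [0.5173 0.0019 0.0682] jawnow 0.57 open 0.0276 q6 -0.11 F [-10.8  -0.3   5.5]
shift [0.02 0.01 0.07] rot [ 0.07 -0.03 -0.05]
```

Emit:
{"name": "jog_arm", "arguments": {
  "targets": [
    [0, 0, -0.1, 0, 0, 0, 1],
    [0, 0, -0.1, 0, 0, 0, 1]
  ],
  "squeeze": 35
}}

```text
t: 15.78
tool_pos: [0.5167, 0.0019, 0.0683]
orientation: [-0.007, 1.57, 0.009]
force: [1.6, -0.9, -2.0]
opening: 0.0269
```

Centred on the knob. Now I'm pulling up about 16 mm.

Emit:
{"name": "jog_arm", "arguments": {
  "targets": [
    [-0.5, 0, 0, 0, 0, 0, 1],
    [-1.0, 0, 0, 0, 0, 0, 1],
    [-1.5, 0, 0, 0, 0, 0, 1],
    [-1.6, 0, 0, 0, 0, 0, 1],
    [-1.6, 0, 0, 0, 0, 0, 1]
  ]
}}

```text
t: 16.4
tool_pos: [0.5166, 0.0019, 0.084]
orientation: [-0.007, 1.57, 0.009]
force: [5.6, -0.3, -9.2]
opening: 0.0271
```

```bash
python3 - <<'E'
from h import *
delta((.517,-.028,.084),0.5)
c=cam('scene');im=c['frame'];cv2.imwrite('pics/s10.png',cv2.resize(im[130:290,170:340,::-1],None,fx=4,fy=3.7))
c=cam('wrist');im=c['frame'];cv2.imwrite('pics/w10.png',im[:,:,::-1])
E
```

```text
t 16.4 pos [0.5166 0.0019 0.084 ] jawnow 0.57 open 0.0271 q6 -0.11 F [ 5.6 -0.3 -9.2]
shift [-0.   -2.99  0.01] rot [ 0.07  0.03 -0.05]
```

View pics/s10.png

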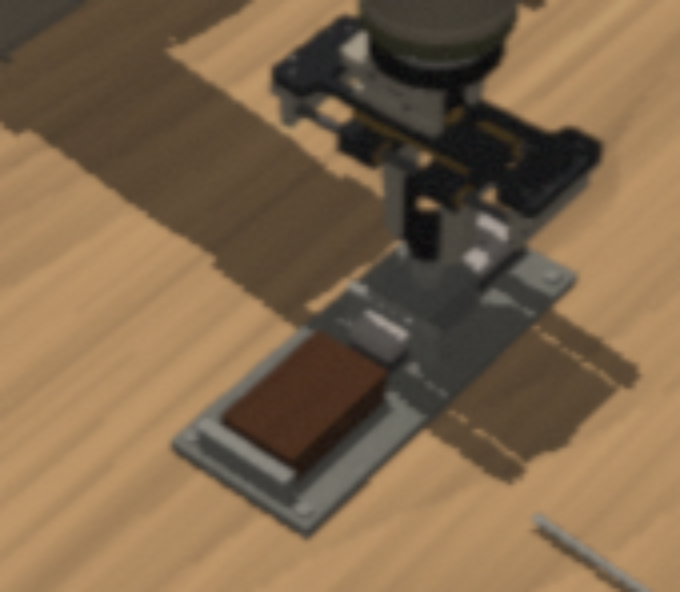

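View pics/w10.png

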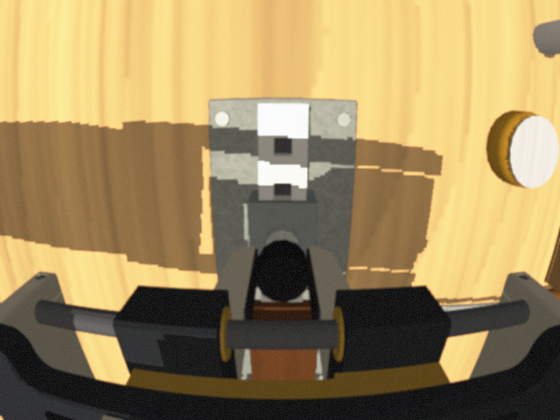

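Force is -9.2 N after a 16 mm lift, which matches the spring, and the pile is untouched at the lower left of the scene view. Now I'm sliding 30 mm towards the pile.

Emit:
{"name": "jog_arm", "arguments": {
  "targets": [
    [0, -0.6, 0.04, 0, 0, 0, 1],
    [0, -1.2, 0.04, 0, 0, 0, 1],
    [0, -1.8, 0.04, 0, 0, 0, 1],
    [0, -2.4, 0.04, 0, 0, 0, 1],
    [0, -2.7, 0.04, 0, 0, 0, 1]
  ]
}}

```text
t: 17.12
tool_pos: [0.5168, -0.0256, 0.0836]
orientation: [-0.007, 1.571, 0.008]
force: [2.1, 1.2, -10.4]
opening: 0.0274
```

```bash
python3 - <<'E'
from h import *
delta((.5172,-.0281,.084),0.5)
E
```

```text
t 17.125 pos [ 0.5168 -0.0256  0.0836] jawnow 0.55 open 0.0274 q6 -0.16 F [  2.1   1.2 -10.4]
shift [-0.04 -0.26  0.03] rot [ 0.05 -0.03 -0.06]
```

Emit:
{"name": "jog_arm", "arguments": {
  "targets": [
    [0, -0.15, 0.02, 0, 0, 0, 1],
    [0, -0.25, 0.02, 0, 0, 0, 1],
    [0, -0.25, 0.02, 0, 0, 0, 1]
  ]
}}

```text
t: 17.5
tool_pos: [0.5169, -0.0282, 0.0835]
orientation: [-0.007, 1.572, 0.008]
force: [0.3, -0.2, -10.6]
opening: 0.0272
```

```bash
python3 - <<'E'
from h import *
delta((.5172,-.0281,.068),0.5)
E
```

```text
t 17.5 pos [ 0.5169 -0.0282  0.0835] jawnow 0.55 open 0.0272 q6 -0.16 F [  0.3  -0.2 -10.6]
shift [1.55 0.01 0.04] rot [ 0.05 -0.06 -0.05]
```

Now letting the pin down gradually.

Emit:
{"name": "jog_arm", "arguments": {
  "targets": [
    [0.4, 0, 0, 0, 0, 0, 1],
    [0.8, 0, 0, 0, 0, 0, 1],
    [1.2, 0, 0, 0, 0, 0, 1],
    [1.2, 0, 0, 0, 0, 0, 1]
  ]
}}

```text
t: 18.0
tool_pos: [0.5169, -0.0282, 0.0714]
orientation: [-0.007, 1.572, 0.008]
force: [0.0, 0.7, -6.1]
opening: 0.0276
```

Emit:
{"name": "jog_arm", "arguments": {
  "targets": [
    [0.2, 0, 0, 0, 0, 0, 1],
    [0.33, 0, 0, 0, 0, 0, 1],
    [0.38, 0, 0, 0, 0, 0, 1],
    [0.38, 0, 0, 0, 0, 0, 1]
  ]
}}

```text
t: 18.5
tool_pos: [0.5171, -0.0282, 0.0682]
orientation: [-0.007, 1.572, 0.008]
force: [-4.3, 1.1, 2.2]
opening: 0.0276
```

```bash
python3 - <<'E'
from h import *
delta((.5172,-.0281,.068),0.5)
c=cam('wrist');im=c['frame'];cv2.imwrite('pics/w11.png',im[:,:,::-1])
c=cam('scene');im=c['frame'];cv2.imwrite('pics/s11.png',cv2.resize(im[130:290,170:340,::-1],None,fx=4,fy=3.7))
for i in range(3):
  cam('top'); s=robot.read_state();print(np.round(s['tool_pos'],4),np.round(s['force'],1))
E
```

```text
t 18.5 pos [ 0.5171 -0.0282  0.0682] jawnow 0.55 open 0.0276 q6 -0.16 F [-4.3  1.1  2.2]
shift [0.02 0.01 0.01] rot [ 0.05 -0.04 -0.04]
[ 0.5171 -0.0282  0.0682] [-4.7  2.   4.5]
[ 0.5171 -0.0282  0.0682] [-5.2  1.5  5.6]
[ 0.5171 -0.0282  0.0682] [-4.8  0.9  4.7]
```

View pics/s11.png

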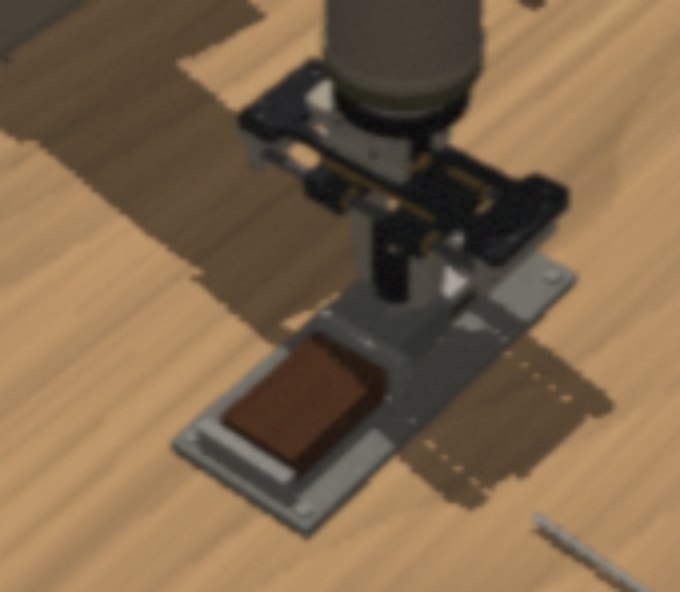

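View pics/w11.png

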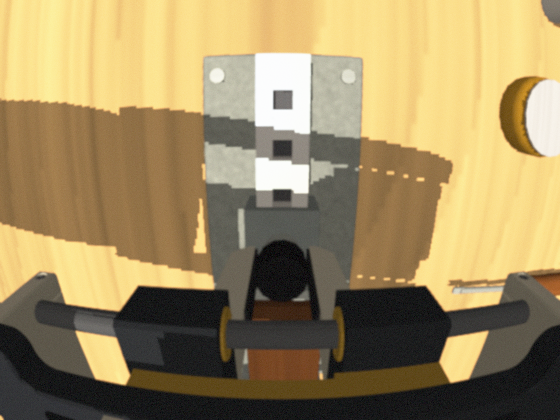

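The pin is home: height is back to 0.0682 m and the force changed from -10 N (spring pull) to about +5 N. Three free holes show behind the stop at (283,98), (283,148) and (283,195). The pile's corners are unchanged at (225,410) and (320,335) in the scene view. Handing in.

```bash
python3 -c "
from plant import ticket
print(ticket.close_job())"
```

```text
the job is handed in; nothing more can be done
None
```

I stacked both loose blanks on the base blank and moved the stop one hole towards the pile. The pin is down in that hole and the fingers still hold the knob. The job went in at about 18.7 s of the 61 s allowed, and no verdict is reported.

**Pile:** the wrist camera put the top blank at (519, -119.5) mm, about 90.8°. The base blank measured (517–520, -117.5) mm, so the top blank sits about 2–3 mm off it, within the 7 mm limit. In the scene view the sides looked flush, and the pile had not moved after the slide. I took no top-camera measurement of the finished pile.

**Lock:** the plunger came up about 16 mm with about 9–10 N of spring pull. The stop then slid 30.1 mm by the tool's travel. The tool is back at its starting height of 0.0682 m. The force turned from about -10 N to about +5 N, meaning the tool now presses lightly down with the pin home. Three free holes show behind the stop, and the grip is set to 35 N.

**Disagreements:** the cameras differed by 2–3 mm on some points, and up to about 4 mm on the first blank and the knob, so I averaged them or relied on jaw centring. I saw no clear contact force when setting down the second blank, so I judged its height by position. The fingers were about 1 mm off the knob's centre at first (11 N sideways), and I corrected that before pulling.

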